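# Tuck the flashing under the lapped shingle and hold it down

### The arm

A 6-joint arm with a two-finger parallel gripper is mounted at the origin on the work surface. World frame = base frame: x ahead of the robot, y to its left, z up, the work surface at z = 0. Lengths are in mm, angles in rad, forces in N, time in s.
With the tool pointing down it reaches from about 425 to 950 mm from the base axis. Payload 3.5 kg.
Tool frame: the origin (TCP) lies at the very end of the fingers, on their centre line; the grasp point (between the pads) lies 19 mm behind it; z points along the fingers, x is the direction in which the jaws open and shut, and the axes are right-handed (so a half turn about z gives the same grasp; the last joint's range is limited). The gripper opens to 85 mm and grips with 20 to 120 N. Pads are 22 mm wide; open, the fingers measure 114 mm over their backs; the gripper's body (76 mm by 85 mm) begins 54 mm behind the grasp point. The pads swing forward as they close: fully open they stand 13 mm farther back than shut.
Start: joints at [-0.15, 0.286, 1.577, -0, 1.279, -0.15], TCP at [674.986, 0.032, 231.325] pointing down, gripper open.
Joint ranges: [-2.77, 2.77], [-0.9, 2.22], [0.21, 2.48], [-1.53, 4.67], [0.24, 2.81], [-2.84, 2.84]. Speed limits (rad/s): [2.79, 2.79, 3.14, 3.14, 3.14, 3.14].

### API

Orientations are given as a rotation vector (axis times angle).
In Python, from cell import sense, snapshot, calibration, hand_in gives the robot as it stands. The module is installed in compiled form; this text tells all that it offers.
- The arm moves only by the shell command python3 -m inch 'ROWS'. ROWS is JSON, a list of rows, each an object of numbers: "dx", "dy", "dz": the shift along the tool's x, y, z in mm; "yaw": the turn about the tool's z in rad; "hand": the opening, from -1 (shut) to 1 (fully open). In form: [{"dx": .., "dy": .., "dz": .., "yaw": .., "hand": ..}, ...]. A call has 1 to 12 rows; each row is the pose to reach, as a shift and turn from the pose commanded when the call began, along the tool's axes at that moment; what a row does not reach only later rows make up. A row lasts 1/12 s, in which the tool goes at most 41.7 mm and 7.16 degrees, less where a joint would pass 70% of its speed; a pose out of reach is approached as far as the arm can. A call with a gripper value outside its range is refused whole. The fingers move at their own pace and stop on an object; the grip force is fixed at half the most. Time passes only in rows, so rows that repeat a pose let the fingers close. It gives the time, the measured TCP pose, the force and the opening at its end, in the units of the state.
- sense(): the state, without advancing time (a new reading comes with each control period).
- snapshot(name): name is "scene" or "side" or "wrist"; returns the picture (480x640x3 uint8, blue, green, red); there is no depth.
- calibration(name): a dict with "intrinsics" (3x3 intrinsics, pixels), "k1" (the pictures are not rectified: a ray, as slopes to the right and down, at radius r is drawn at 1 + k1 r^2 times it, then the intrinsics apply), "pose" (4x4, takes a point from camera to world coordinates); the wrist camera has in their place "hand_eye" (4x4, takes a point from camera to tool coordinates, whose origin is the TCP and whose axes are the tool frame's). Camera axes: x right, y up, looking along -z (the intrinsics and any distortion apply to the point x, -y, -z); pixel columns grow to the right and rows downward; lengths in mm; the calibration is good to about 2 mm. A picture is of the moment at which its call begins: read the wrist's pose just before it. calibration takes no time and is no camera call.
- hand_in(): hands the job in, once; it reports no verdict.
The state is a dict: "time_s": time; "joints": joint angles; "qd": joint speeds; "tau": joint torques, N m; "eef_pos": TCP position; "tcp_rot": TCP orientation; "wrist_force": force on the tool from outside, world axes, zero at the start; "ft_torque": the same for the moment, N m; "gripper_width": opening from 0.0 (shut) to 1.0 (fully open).
Only numpy, scipy, OpenCV 4.12 (cv2) and the standard library are available. Lean on these libraries where they do the work, as an engineer would, in place of code of your own. Each camera call takes 0.05 s, during which the arm holds its last target.

### The job

Pick up the L-shaped metal flashing strip by its upright flange and slide the free edge of its flat leg squarely up under the wide middle shingle of the small roof panel, centred on that shingle and about 40 mm deep (at least 30 mm along the whole edge), without lifting the shingle. Then press the flashing down flat on the roof board with about 10 N, and finish while still holding it pressed there: do not let go or back away. Leave the other things on the bench where they are.

Things in the scene. Friction and masses are not known exactly. Their poses are not given: they have to be found in the camera images.
- flashing: loose L-shaped strip of bare aluminium, 0.19 kg, lying on its flat leg. Flat leg 90 mm (its x) by 140 mm (its y), 3 mm thick; along the leg's -x edge stands an upright flange 8 mm thick, 140 mm long, its top 40 mm above the underside. Origin: centre of the underside of the flat leg (the flange's mid-plane is at x = -41 mm, the free edge at x = +45 mm); z up out of the leg, on the flange's side.
- edge_left (a point): corner of the flashing's free edge, on the underside, at (45, 70, 0) mm in the flashing's frame
- edge_right (a point): the other corner of the free edge, at (45, -70, 0) mm in the flashing's frame
- roof_board: fixed plywood deck of a small roof panel, pitched 10 degrees, rising away from the robot. Origin: on the deck's top face, midway across, straight below the lower edge of the lower shingle course, 60 mm above the bench. x runs up the slope, y across it to the left, z square out of the deck. Deck: x -130 to +155 mm, y -130 to +130 mm, 18 mm thick; bare below x = 0, shingled above.
- loose_shingle (a joint): lift of the wide middle shingle of the lower course (180 mm wide, between two fixed ones 38 mm wide; its free part spans roof-board x 0 to 75 mm). It is hinged along its upper end at x = 75 mm and pushed down only by its own 0.1 kg and a weak spring; rad, 0 = lying down, grows as its lower edge rises (0.08 rad = 6 mm).
- shingle_edge (a point): middle of the lower edge of the wide middle shingle, on its underside, 8 mm above the deck. All the lower course (7 mm thick) leaves this 8 mm high gap, open downslope; it ends 55 mm in, at roof-board x = 55 mm. From x = 70 mm up an upper course lies on top, its top 23 mm above the deck.
- nail_jar: bystander: round glass jar with a metal lid, 48 mm across, 65 mm tall, beyond the flashing's free edge; origin under its centre
- offcut: bystander: wood offcut 50 x 70 x 22 mm, beyond the flashing's free edge; origin under its centre
- hammer: bystander: hammer lying on the left of the bench
- screwdriver: bystander: screwdriver lying on the right of the bench
- putty_tin: bystander: bare tin, 74 mm across, 90 mm tall, on the right; origin under its centre
Not all that is in view belongs to the job. Several things look just like the flashing: the one meant starts farthest from the robot's base.

How it is judged (in metres and radians):
On the way:
1. the flashing's free edge is tucked at least 29 mm under the middle shingle, on the deck, centred within 25 mm, the shingle still lying down (x of each of edge_left, edge_right in the frame of roof_board above 0.029 m and y of flashing in the frame of roof_board between -0.025 and 0.025 m and z of edge_left in the frame of roof_board between -0.003 and 0.006 m and z of edge_right in the frame of roof_board between -0.003 and 0.006 m and value of joint loose_shingle below 0.03 rad), for 0.2 s.
At the end, for the whole second after the job is handed in: Whole free edge 29 mm or more under the shingle, within 6 mm of the deck; centred within 25 mm; flat within 0.05 rad; fingers on it, over 5 N on the deck; shingle down (under 0.03 rad, bearing under 2 N on it); all at rest (all of step 1 and angle between the z axis of flashing and the z axis of roof_board, either way round below 0.05 rad and contact force between flashing and roof_board above 5 N and contact force between flashing and the fingers above 3 N and contact force between flashing and loose_shingle below 2 N and linear speed of flashing below 0.01 m/s); the arm keeps its last pose, push and grip.
It fails at once if the middle shingle is lifted by more than 0.08 rad (6 mm) (value of joint loose_shingle above 0.08 rad).
It fails at once if a bystander is moved by more than 30 mm (distance of any of nail_jar, offcut, hammer, screwdriver, putty_tin from where it was at the start of the episode above 0.03 m).
It also fails if it takes over 45 s, if anything falls off the work surface, if the arm or the gripper's body presses on something with over 40 N, if the wrist force passes 120 N, or if a joint passes its speed limit or range.

## Working session

There is one attempt and no reset: what is moved stays moved. The work goes in short steps, Python scripts to look and compute and a shell command to move; the robot and the scene stay as the last step left them, time stands still between calls to the robot, and variables do not carry over. Pictures are saved under pics/ and viewed, and the job is handed in when it is done.

```bash
mkdir -p pics; python3 - <<'E'
from cell import sense,snapshot,calibration
import cv2
print(sense())
for n in ["scene","side","wrist"]:
    print(n,calibration(n)); cv2.imwrite(f"pics/{n}0.png",snapshot(n))
E
```

```text
{'time_s': 0.0, 'joints': array([-1.49998711e-01,  2.87161785e-01,  1.57819623e+00, -1.28787239e-05,
        1.27862942e+00, -1.49996835e-01]), 'qd': array([-8.68671920e-05, -2.65120864e-04, -2.23078462e-04,  3.71599932e-04,
        4.34387292e-04,  1.45009794e-03]), 'tau': array([-1.79628755e-04, -4.05981302e+01, -2.92628127e+01, -1.54224781e-04,
        5.81841552e-03,  3.74769741e-06]), 'eef_pos': array([6.74327130e+02, 1.29047039e-01, 2.29939374e+02]), 'tcp_rot': array([-3.14124477e+00, -2.90252833e-06,  3.72196391e-03]), 'wrist_force': array([-1.15739393, -0.96911048,  0.551989  ]), 'ft_torque': array([-0.00794846, -0.02340701,  0.01747911]), 'gripper_width': 1.0001744227741014}
scene {'intrinsics': array([[497.34608044,   0.        , 328.45445921],
       [  0.        , 497.34608044, 237.95027678],
       [  0.        ,   0.        ,   1.        ]]), 'k1': -0.09351522349548212, 'pose': array([[ 5.00428601e-01, -6.14319421e-01,  6.10067918e-01,
         1.15144533e+03],
       [ 8.65759363e-01,  3.59675210e-01, -3.47986304e-01,
        -3.84929359e+02],
       [-5.65156164e-03, 
[... 557 characters left out ...]
2717560e-01,  6.34367011e-01,
         8.15161264e+02],
       [ 0.00000000e+00,  0.00000000e+00,  0.00000000e+00,
         1.00000000e+00]])}
wrist {'intrinsics': array([[391.41836112,   0.        , 317.97519531],
       [  0.        , 391.41836112, 237.5108832 ],
       [  0.        ,   0.        ,   1.        ]]), 'k1': -0.04453233859419368, 'hand_eye': array([[ 9.99999795e-01, -6.85568435e-05, -6.35975052e-04,
         5.63093504e-01],
       [-2.49830136e-04, -9.57131655e-01, -2.89653123e-01,
        -7.37451042e+01],
       [-5.88854150e-04,  2.89653223e-01, -9.57131477e-01,
        -1.42438497e+02],
       [ 0.00000000e+00,  0.00000000e+00,  0.00000000e+00,
         1.00000000e+00]])}
```

View pics/scene0.png

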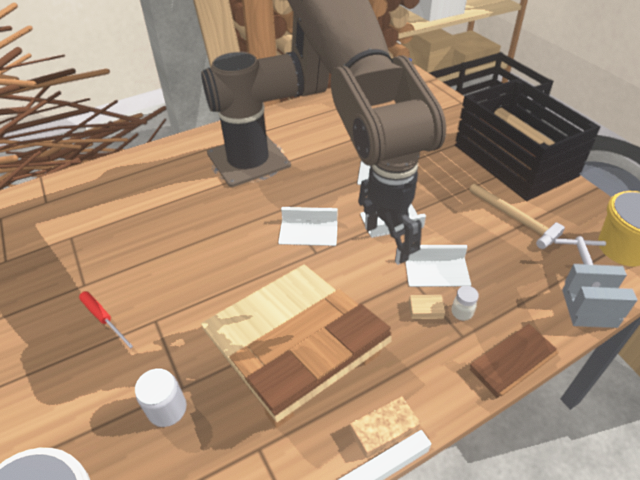

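View pics/side0.png

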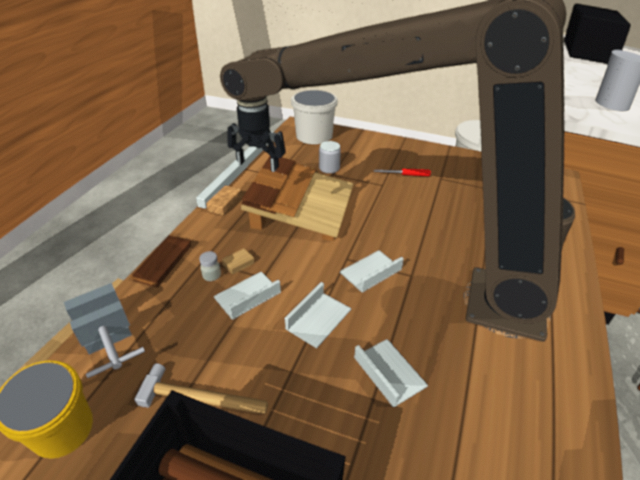

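View pics/wrist0.png

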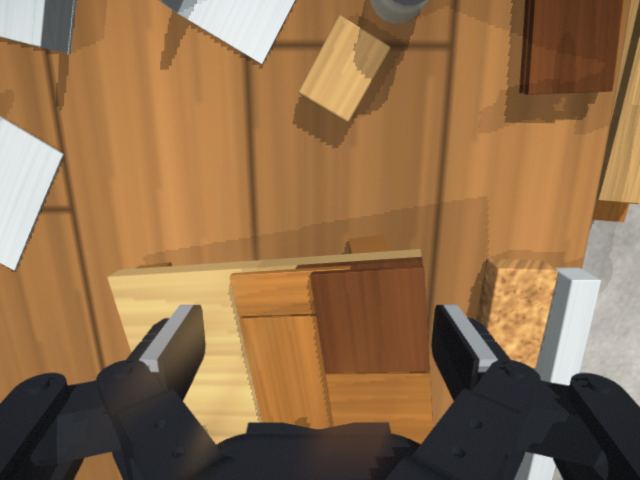

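The target flashing is the one near the jar and offcut (scene ~(437,265), side ~(248,293)). The roof is at scene ~(300,340). I'll enlarge both to pick corners.

```bash
python3 - <<'E'
import cv2
a=cv2.imread("pics/scene0.png"); 
cv2.imwrite("pics/z1.png",cv2.resize(a[225:335,385:505],None,fx=6,fy=5.4,interpolation=cv2.INTER_CUBIC))
cv2.imwrite("pics/z2.png",cv2.resize(a[255:425,195:405],None,fx=3.5,fy=3.5,interpolation=cv2.INTER_CUBIC))
b=cv2.imread("pics/side0.png")
cv2.imwrite("pics/z3.png",cv2.resize(b[245:335,195:295],None,fx=6,fy=6,interpolation=cv2.INTER_CUBIC))
E
```

```text
(no output)
```

View pics/z1.png

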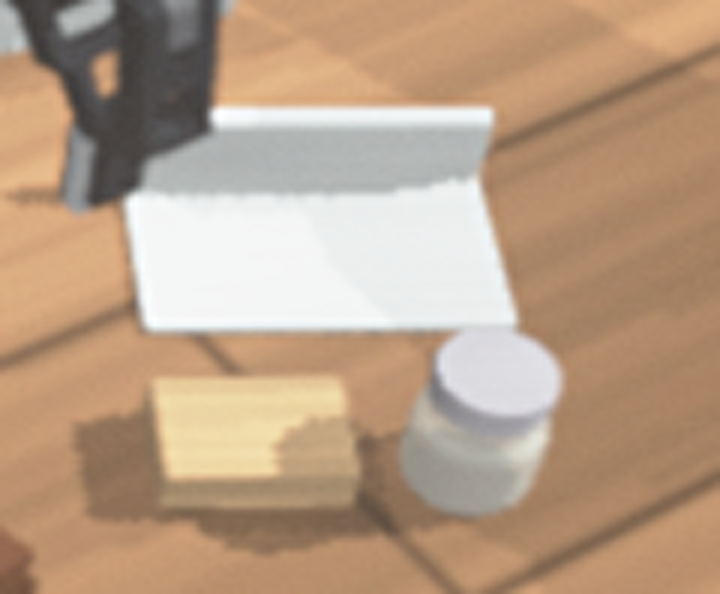

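View pics/z2.png

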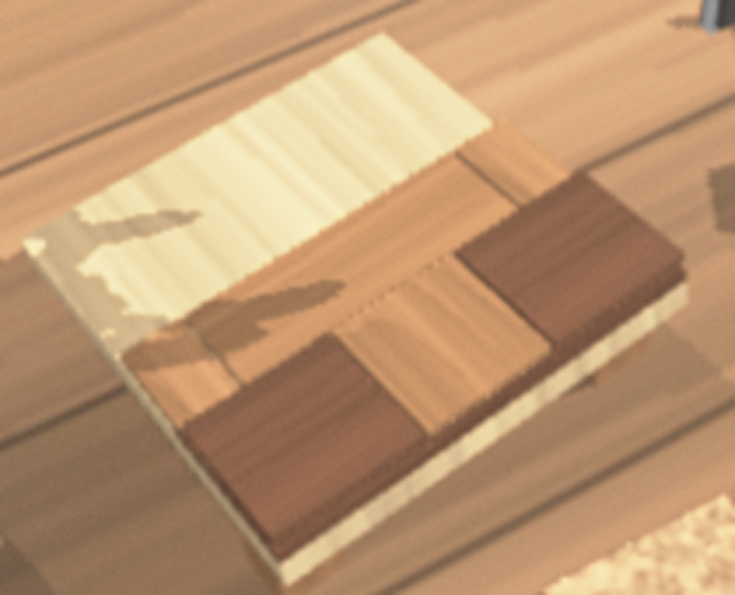

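View pics/z3.png

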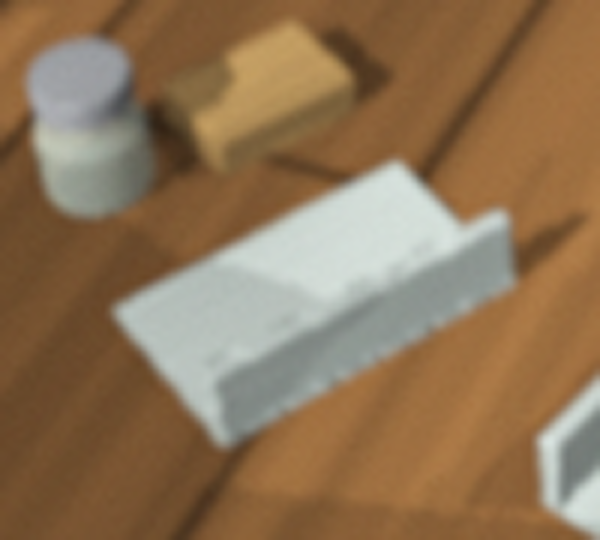

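```bash
cat > h.py <<'E'
import numpy as np
from scipy.spatial.transform import Rotation as R
from scipy.optimize import least_squares
from cell import sense,calibration
def proj(name,P,T=None):
    c=calibration(name); T=c["pose"] if T is None else T
    p=(np.linalg.inv(T)@np.r_[np.atleast_2d(P).T,np.ones((1,len(np.atleast_2d(P))))])[:3].T
    s=np.c_[p[:,0]/-p[:,2], -p[:,1]/-p[:,2]]
    s=s*(1+c["k1"]*(s**2).sum(1,keepdims=True)); K=c["intrinsics"]
    return s@K[:2,:2].T+K[:2,2]
def wristT():
    s=sense(); T=np.eye(4); T[:3,:3]=R.from_rotvec(s["tcp_rot"]).as_matrix(); T[:3,3]=s["eef_pos"]
    return T@calibration("wrist")["hand_eye"]
def pose(q,z,pitch=0): 
    M=(R.from_euler('z',q[2])*R.from_euler('y',-pitch)).as_matrix()
    return M,np.array([q[0],q[1],z])
def fit(obs,z,pitch,q0):
    def f(q):
        M,t=pose(q,z,pitch)
        return np.concatenate([(proj(n,np.array(P)@M.T+t,T)-np.array(u)).ravel() for n,P,u,T in obs])
    r=least_squares(f,q0,x_scale=[10,10,.05],loss='soft_l1',f_scale=1.5); return r.x,r.fun
PITCH=np.radians(10)
E
python3 - <<'E'
from h import *
def z(l,s,o): 
    l=np.array(l,float); return (l+.5)/np.array(s)-.5+np.array(o)
s1=z([(515,328),(148,328),(492,108),(492,125)],(6,5.4),(385,225))
s3=z([(115,312),(398,160),(225,447),(218,382),(505,212),(515,283)],(6,6),(195,245))
P1=[(45,70,3),(45,-70,3),(-45,70,40),(-37,70,40)]
P3=[(45,70,3),(45,-70,3),(-45,70,0),(-45,70,40),(-45,-70,40),(-45,-70,0)]
for obs in ([("scene",P1,s1,None)],[("side",P3,s3,None)],[("scene",P1,s1,None),("side",P3,s3,None)]):
    q,r=fit(obs,0,0,[550,300,.3]); print("flash",q,np.round(r,1))
s2=z([(385,33),(25,243),(490,122),(120,357),(580,172),(183,430),(280,560),(687,285),(458,153)],(3.5,3.5),(195,255))
P2=[(-130,130,0),(-130,-130,0),(0,130,15),(0,-130,15),(70,130,23),(70,-130,23),(155,-130,0),(155,130,0),(0,90,15)]
q,r=fit([("scene",P2,s2,None)],60,PITCH,[680,-100,0]); print("roof",q,np.round(r,1))
E
```

```text
flash [ 6.25182492e+02  2.03058333e+02 -5.27516081e-01] [ 0.2 -0.2 -0.4  0.1 -0.3  0.4  0.4 -0.3]
flash [ 6.21157483e+02  2.05050155e+02 -5.12342830e-01] [-0.3 -0.3 -0.7  0.1  0.5  0.  -0.4 -0.2  0.9  0.6  0.  -0.1]
flash [ 6.22849663e+02  2.04177244e+02 -5.22208625e-01] [ 0.  -1.2 -0.4 -0.7 -0.7 -0.6 -0.  -1.2 -0.7 -1.  -0.8 -0.2 -0.2 -0.5
 -1.2 -0.8  0.4  0.4 -0.4 -0.3]
roof [ 6.26749037e+02 -1.77820386e+02  1.33636004e-01] [-0.3  0.4 -1.2 -0.8  4.8 -0.9 -0.3 -0.2  0.9 -0.2 -0.5 -0.2  0.2  2.8
  0.6 -0.2 -1.6 -0.2]
```

Flashing ≈(623,204), yaw −0.522; roof origin ≈(627,−178), yaw +0.134. Grasp point over the flange is (587,225). I'll move above it.

```bash
python3 -m inch '[{"dx":-11,"dy":-28,"dz":0,"yaw":0.06},{"dx":-22,"dy":-56,"dz":0,"yaw":0.13},{"dx":-33,"dy":-84,"dz":10,"yaw":0.2},{"dx":-44,"dy":-112,"dz":20,"yaw":0.26},{"dx":-55,"dy":-140,"dz":40,"yaw":0.33},{"dx":-66,"dy":-168,"dz":60,"yaw":0.4},{"dx":-77,"dy":-197,"dz":80,"yaw":0.46},{"dx":-84,"dy":-215,"dz":90,"yaw":0.51},{"dx":-88,"dy":-225,"dz":90,"yaw":0.522},{"dx":-88,"dy":-225,"dz":90,"yaw":0.522},{"dx":-88,"dy":-225,"dz":90,"yaw":0.522}]'
python3 - <<'E'
from h import *
from cell import snapshot
import cv2
T=wristT();a=snapshot("wrist");s=sense();print(s["eef_pos"],s["tcp_rot"],s["wrist_force"])
q=[622.8,204.2,-.522];M,t=pose(q,0)
P=np.array([(45,70,3),(45,-70,3),(-45,70,40),(-37,70,40),(-45,-70,40),(-37,-70,40)])
for u in proj("wrist",P@M.T+t,T): cv2.circle(a,tuple(int(round(v)) for v in u),3,(0,0,255),1)
cv2.imwrite("pics/w1.png",a)
E
```

```text
[6.74569714e+02 1.04211008e-01 2.30411938e+02] [-3.14137916e+00 -4.80611599e-05  2.42470801e-03] [-1.38031754 -0.45939431  1.00187177]validation failed for argument at $[0]...
```

View pics/w1.png

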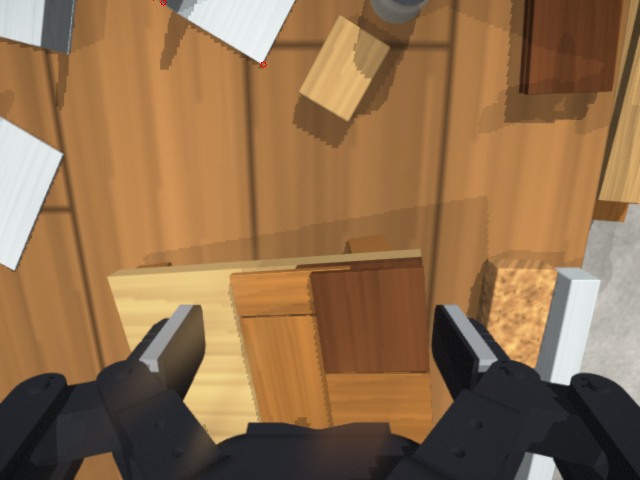

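The move was refused because every row needs "hand". The wrist reprojection matches the flashing corners ((263,64) on its corner). Resending with "hand".

```bash
python3 -m inch '[{"dx":-11,"dy":-28,"dz":0,"yaw":0.06,"hand":1},{"dx":-22,"dy":-56,"dz":0,"yaw":0.13,"hand":1},{"dx":-33,"dy":-84,"dz":10,"yaw":0.2,"hand":1},{"dx":-44,"dy":-112,"dz":20,"yaw":0.26,"hand":1},{"dx":-55,"dy":-140,"dz":40,"yaw":0.33,"hand":1},{"dx":-66,"dy":-168,"dz":60,"yaw":0.4,"hand":1},{"dx":-77,"dy":-197,"dz":80,"yaw":0.46,"hand":1},{"dx":-84,"dy":-215,"dz":90,"yaw":0.51,"hand":1},{"dx":-88,"dy":-225,"dz":90,"yaw":0.522,"hand":1},{"dx":-88,"dy":-225,"dz":90,"yaw":0.522,"hand":1},{"dx":-88,"dy":-225,"dz":90,"yaw":0.522,"hand":1}]'
python3 - <<'E'
from h import *
from cell import snapshot
import cv2
T=wristT();a=snapshot("wrist");s=sense();print(s["eef_pos"],s["tcp_rot"],s["wrist_force"])
q=[622.8,204.2,-.522];M,t=pose(q,0)
P=np.array([(45,70,3),(45,-70,3),(-45,70,40),(-37,70,40),(-45,-70,40),(-37,-70,40)])
for u in proj("wrist",P@M.T+t,T): cv2.circle(a,tuple(int(round(v)) for v in u),3,(0,0,255),1)
cv2.imwrite("pics/w2.png",a)
E
```

```text
time_s: 1.12
eef_pos: [586.9, 225.4, 141.3]
tcp_rot: [3.036, -0.808, 0.0]
wrist_force: [0.6, -0.2, -0.5]
gripper_width: 0.999
[587.50866971 224.75559536 141.80802729] [-3.03535164e+00  8.09763817e-01 -1.68261264e-03] [ 0.29529    -0.6664669   0.42898734]
```

View pics/w2.png

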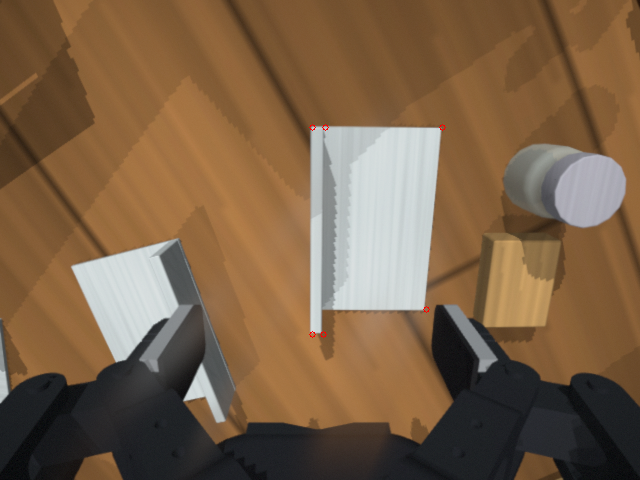

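```bash
python3 -m inch '[{"dx":0,"dy":0,"dz":20,"yaw":0,"hand":0.4},{"dx":0,"dy":0,"dz":45,"yaw":0,"hand":0},{"dx":0,"dy":0,"dz":70,"yaw":0,"hand":-0.2},{"dx":0,"dy":0,"dz":95,"yaw":0,"hand":-0.2},{"dx":0,"dy":0,"dz":108,"yaw":0,"hand":-0.2},{"dx":0,"dy":0,"dz":115,"yaw":0,"hand":-0.2},{"dx":0,"dy":0,"dz":115,"yaw":0,"hand":-0.2},{"dx":0,"dy":0,"dz":115,"yaw":0,"hand":-0.2}]'
python3 -m inch '[{"dx":0,"dy":0,"dz":0,"yaw":0,"hand":-0.5},{"dx":0,"dy":0,"dz":0,"yaw":0,"hand":-0.7},{"dx":0,"dy":0,"dz":0,"yaw":0,"hand":-0.8},{"dx":0,"dy":0,"dz":0,"yaw":0,"hand":-0.9},{"dx":0,"dy":0,"dz":0,"yaw":0,"hand":-1},{"dx":0,"dy":0,"dz":0,"yaw":0,"hand":-1},{"dx":0,"dy":0,"dz":0,"yaw":0,"hand":-1}]'
python3 - <<'E'
from cell import *
import cv2
cv2.imwrite("pics/s3.png",cv2.resize(snapshot("side")[170:350,130:370],None,fx=3,fy=3))
cv2.imwrite("pics/w3.png",snapshot("wrist"))
E
```

```text
time_s: 1.83
eef_pos: [588.1, 224.8, 27.4]
tcp_rot: [-3.034, 0.811, -0.002]
wrist_force: [0.6, -0.1, 1.8]
gripper_width: 0.397
time_s: 2.42
eef_pos: [587.8, 225.5, 28.1]
tcp_rot: [-3.034, 0.81, -0.002]
wrist_force: [-2.2, 0.9, 6.2]
gripper_width: 0.072
```

View pics/s3.png

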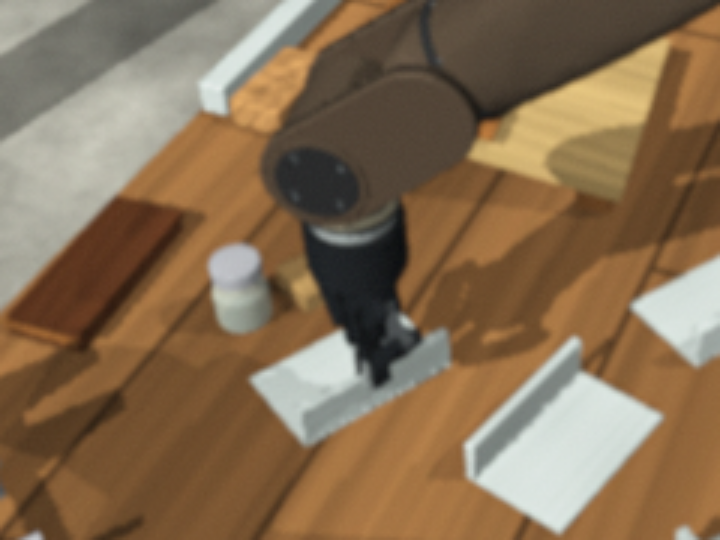

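View pics/w3.png

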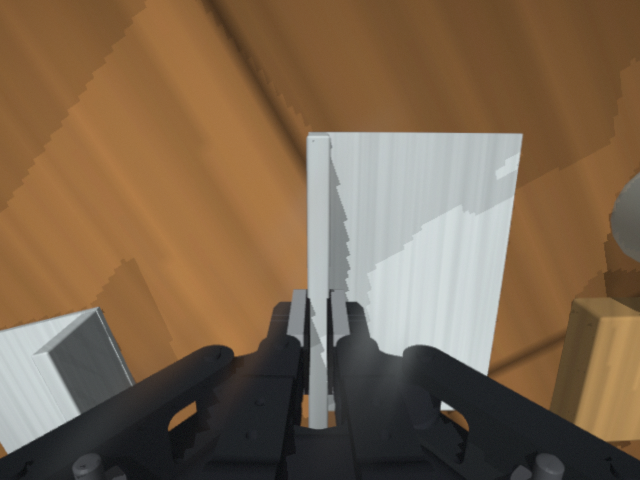

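Gripped at mid-flange (wrist image: flange at col ~318 between the pads). Now lift, and work out the staging and final poses.

```bash
python3 -m inch '[{"dx":0,"dy":0,"dz":0,"yaw":0,"hand":-1},{"dx":0,"dy":0,"dz":0,"yaw":0,"hand":-1},{"dx":0,"dy":0,"dz":-5,"yaw":0,"hand":-1},{"dx":0,"dy":0,"dz":-15,"yaw":0,"hand":-1},{"dx":0,"dy":0,"dz":-30,"yaw":0,"hand":-1},{"dx":0,"dy":0,"dz":-55,"yaw":0,"hand":-1},{"dx":0,"dy":0,"dz":-80,"yaw":0,"hand":-1},{"dx":0,"dy":0,"dz":-105,"yaw":0,"hand":-1},{"dx":0,"dy":0,"dz":-120,"yaw":0,"hand":-1},{"dx":0,"dy":0,"dz":-120,"yaw":0,"hand":-1},{"dx":0,"dy":0,"dz":-120,"yaw":0,"hand":-1},{"dx":0,"dy":0,"dz":-120,"yaw":0,"hand":-1}]'
python3 - <<'E'
from h import *
from cell import *
import cv2
s=sense();print(s["eef_pos"],s["tcp_rot"],s["wrist_force"])
M,t=pose([626.7,-177.8,.1336],60,PITCH)
psi=-.522
A=np.array([[np.cos(psi),np.sin(psi),0],[np.sin(psi),-np.cos(psi),0],[0,0,-1]])
for xf in (-60,-5):
    w=M@np.array([xf-41,0,34])+t-np.array([0,0,7]); print("tcp seated",w,"tool shift",A@(w-s["eef_pos"]))
cv2.imwrite("pics/w4.png",snapshot("wrist")); cv2.imwrite("pics/s4.png",cv2.resize(snapshot("side")[120:320,130:370],None,fx=3,fy=3))
E
```

```text
time_s: 3.52
eef_pos: [585.9, 224.7, 144.7]
tcp_rot: [3.034, -0.81, -0.004]
wrist_force: [-0.6, -0.2, -2.4]
gripper_width: 0.069
[585.89182651 224.73436572 144.69643079] [ 3.03395233 -0.81037617 -0.00377659] [-0.63012925 -0.21068634 -2.37210783]
tcp seated [ 522.2693501  -191.83554097   68.94499766] tool shift [152.5584435  392.8157685   75.75143313]
tcp seated [ 575.95110574 -184.62068133   78.49564743] tool shift [195.49362506 359.79524044  66.20078336]
```

View pics/w4.png

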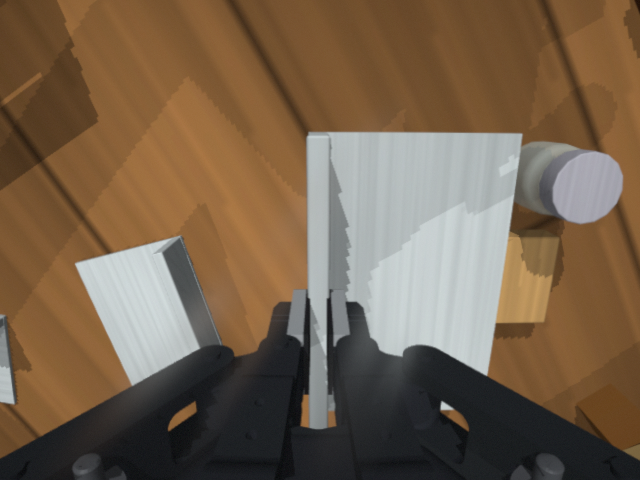

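View pics/s4.png

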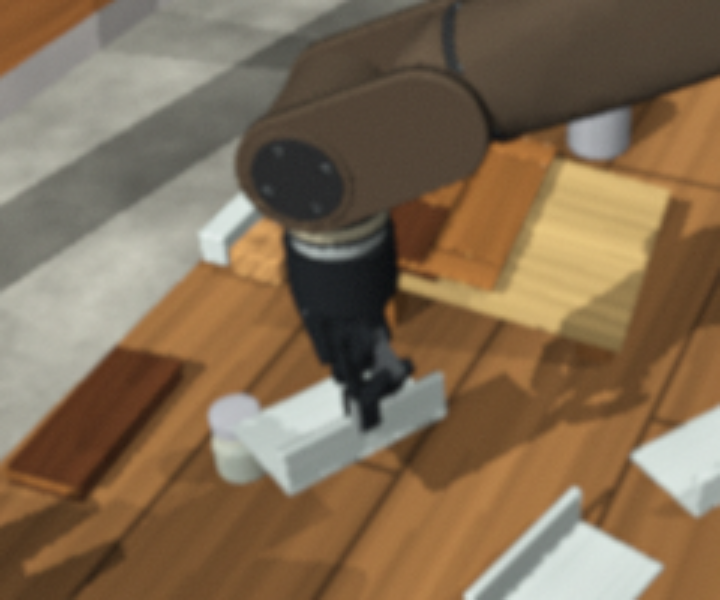

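Flashing is held unchanged after the lift. Swing over the bare lower deck.

```bash
python3 -m inch '[{"dx":7,"dy":18,"dz":0,"yaw":-0.03,"hand":-1},{"dx":20,"dy":52,"dz":0,"yaw":-0.09,"hand":-1},{"dx":34,"dy":87,"dz":0,"yaw":-0.15,"hand":-1},{"dx":48,"dy":123,"dz":0,"yaw":-0.21,"hand":-1},{"dx":62,"dy":159,"dz":0,"yaw":-0.27,"hand":-1},{"dx":76,"dy":195,"dz":0,"yaw":-0.33,"hand":-1},{"dx":90,"dy":231,"dz":0,"yaw":-0.39,"hand":-1},{"dx":104,"dy":267,"dz":0,"yaw":-0.45,"hand":-1},{"dx":118,"dy":303,"dz":0,"yaw":-0.51,"hand":-1},{"dx":131,"dy":338,"dz":0,"yaw":-0.57,"hand":-1},{"dx":143,"dy":368,"dz":0,"yaw":-0.63,"hand":-1},{"dx":151,"dy":388,"dz":0,"yaw":-0.656,"hand":-1}]'
python3 -m inch '[{"dx":0,"dy":0,"dz":0,"yaw":0,"hand":-1},{"dx":0,"dy":0,"dz":0,"yaw":0,"hand":-1},{"dx":0,"dy":0,"dz":0,"yaw":0,"hand":-1}]'
python3 - <<'E'
from h import *
from cell import *
import cv2
s=sense();print(s["eef_pos"],s["tcp_rot"],s["wrist_force"]); T=wristT()
a=snapshot("wrist"); b=snapshot("scene")
M,t=pose([626.7,-177.8,.1336],60,PITCH)
P=np.array([(0,130,15),(0,-130,15),(0,90,15),(0,-90,15),(70,130,23),(70,-130,23),(-130,130,0),(-130,-130,0)])
for n,im,TT in(("wrist",a,T),("scene",b,None)):
  for u in proj(n,P@M.T+t,TT): cv2.circle(im,tuple(int(round(v)) for v in u),3,(0,0,255),1)
cv2.imwrite("pics/w5.png",a);cv2.imwrite("pics/c5.png",cv2.resize(b[180:430,180:450],None,fx=2.4,fy=2.4))
E
```

```text
time_s: 4.62
eef_pos: [523.0, -189.3, 144.9]
tcp_rot: [-3.134, -0.211, 0.004]
wrist_force: [0.5, -0.6, -1.7]
gripper_width: 0.071
time_s: 4.87
eef_pos: [523.8, -185.9, 145.1]
tcp_rot: [-3.133, -0.209, 0.003]
wrist_force: [0.1, -0.2, -2.4]
gripper_width: 0.065
[ 523.77431893 -185.89225206  145.07570725] [-3.13291818e+00 -2.09358514e-01  3.05008294e-03] [ 0.09402759 -0.15330374 -2.44245356]
```

View pics/w5.png

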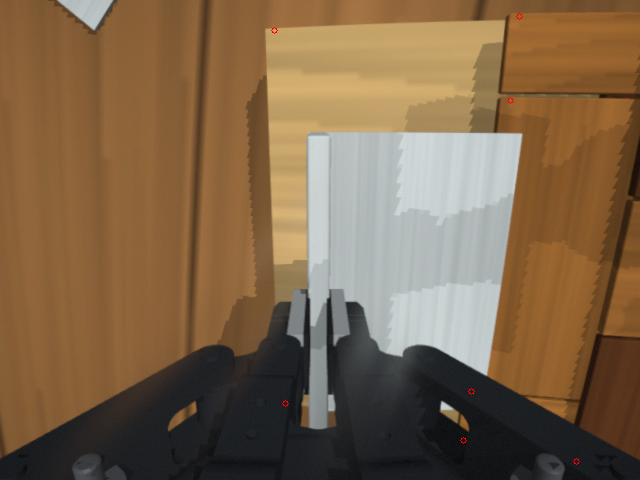

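View pics/c5.png

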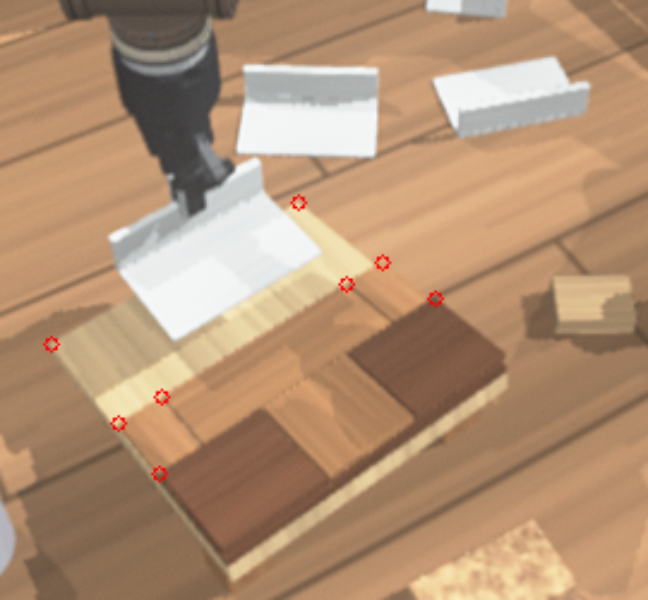

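The wrist view shows my roof markers ~10 px off along tool x. I'll zoom in and refit the roof with wrist images included.

```bash
python3 - <<'E'
import cv2
a=cv2.imread("pics/w5.png"); b=cv2.imread("pics/wrist0.png")
cv2.imwrite("pics/z5.png",cv2.resize(a[0:150,440:640],None,fx=4,fy=4,interpolation=cv2.INTER_CUBIC))
cv2.imwrite("pics/z6.png",cv2.resize(b[235:435,100:440],None,fx=2.3,fy=2.3,interpolation=cv2.INTER_CUBIC))
E
```

```text
(no output)
```

View pics/z5.png

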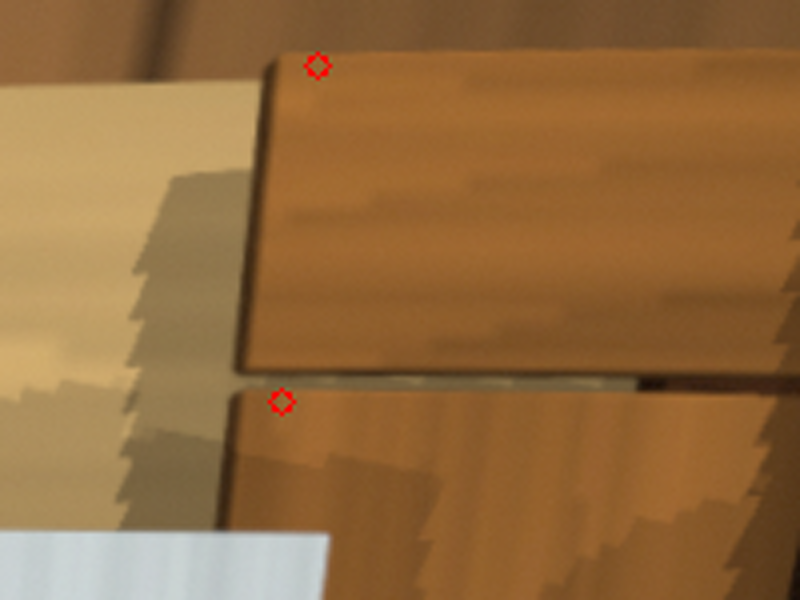

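View pics/z6.png

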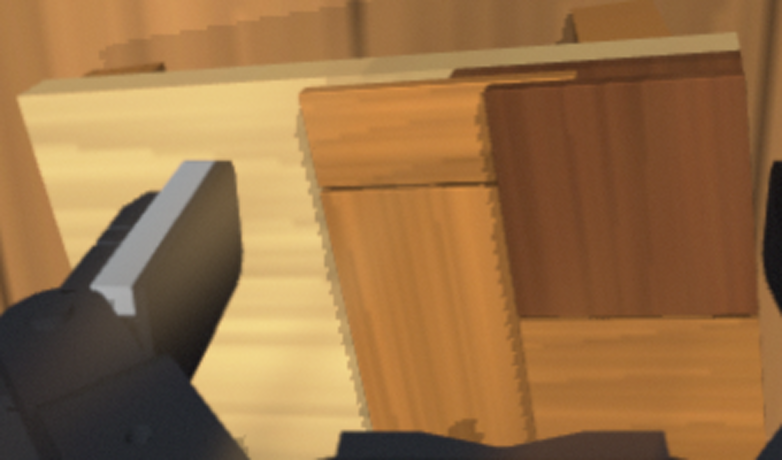

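```bash
cat >> h.py <<'E'
def wT(pos,yaw):
    T=np.eye(4);T[:3,:3]=(R.from_euler('z',yaw)*R.from_rotvec([np.pi,0,0])).as_matrix();T[:3,3]=pos
    return T@calibration("wrist")["hand_eye"]
E
python3 - <<'E'
from h import *
Pa=[(0,130,15),(0,92,15),(0,90,15),(-130,130,0)];ua=[(509.1,13.4),(500.9,92.2),(498.4,97.9),(266,29)]
Pb=[(-130,130,0),(0,130,15),(0,91,15),(70,130,23),(155,130,23)];ub=[(108.4,276),(230.2,273.8),(241,316),(311.5,271.6),(421.9,266)]
s2=(np.array([(385,33),(25,243),(120,357),(183,430),(280,560),(458,153),(490,122)])+.5)/3.5-.5+np.array([195,255])
P2=[(-130,130,0),(-130,-130,0),(0,-130,15),(70,-130,23),(155,-130,0),(0,90,15),(0,130,15)]
A=("wrist",Pa,ua,wT([523.7,-185.9,145],.1336)); B=("wrist",Pb,ub,wT([674.7,0.1,230.6],0)); C=("scene",P2,s2,None)
for n,o in (("A",[A]),("B",[B]),("C",[C]),("all",[A,B,C])):
    q,r=fit(o,60,PITCH,[627,-178,.13]); print(n,q.round(4),np.round(r,1))
E
```

```text
A [ 6.218034e+02 -1.774119e+02  1.376000e-01] [-0.1 -0.2 -0.2  1.3  1.8 -0.4 -1.1 -0.3]
B [ 6.240244e+02 -1.762193e+02  1.399000e-01] [-0.2 -0.2 -0.   0.2 -1.4  0.2 -0.4  1.   3.7 -0.9]
C [ 6.269533e+02 -1.773125e+02  1.333000e-01] [-0.   0.4 -0.9 -0.8 -0.  -0.3 -0.2 -0.3  0.5  2.7 -1.3 -0.2  5.1 -0.9]
all [ 6.230525e+02 -1.769561e+02  1.424000e-01] [ 1.3 -0.8  1.4  0.7  3.5 -0.9  0.1  0.4 -1.3  0.9 -1.5  1.1 -2.8  1.
 -2.1  1.7  1.8 -0.4 -1.4 -0.9 -1.6 -1.6 -0.3 -1.5 -0.3 -1.8  0.8  0.7
 -2.4 -1.9  3.9 -2.6]
```

```bash
python3 -m inch '[{"dx":-3,"dy":2,"dz":5,"yaw":0,"hand":-1},{"dx":-6,"dy":4,"dz":15,"yaw":0,"hand":-1},{"dx":-6,"dy":4,"dz":27,"yaw":0,"hand":-1},{"dx":-6,"dy":4,"dz":38,"yaw":0,"hand":-1},{"dx":-6,"dy":4,"dz":46,"yaw":0,"hand":-1},{"dx":-6,"dy":4,"dz":50,"yaw":0,"hand":-1},{"dx":-6,"dy":4,"dz":50,"yaw":0,"hand":-1},{"dx":-6,"dy":4,"dz":50,"yaw":0,"hand":-1}]'
python3 -m inch '[{"dx":0,"dy":0,"dz":2,"yaw":0,"hand":-1},{"dx":0,"dy":0,"dz":4,"yaw":0,"hand":-1},{"dx":0,"dy":0,"dz":6,"yaw":0,"hand":-1},{"dx":0,"dy":0,"dz":8,"yaw":0,"hand":-1},{"dx":0,"dy":0,"dz":8,"yaw":0,"hand":-1},{"dx":0,"dy":0,"dz":8,"yaw":0,"hand":-1}]'
python3 -m inch '[{"dx":0,"dy":0,"dz":1,"yaw":0,"hand":-1},{"dx":0,"dy":0,"dz":2,"yaw":0,"hand":-1},{"dx":0,"dy":0,"dz":2,"yaw":0,"hand":-1},{"dx":0,"dy":0,"dz":2,"yaw":0,"hand":-1}]'
```

```text
time_s: 5.63
eef_pos: [519.0, -191.3, 96.0]
tcp_rot: [-3.134, -0.21, 0.001]
wrist_force: [-0.6, -0.4, -1.3]
gripper_width: 0.075
time_s: 6.13
eef_pos: [518.9, -191.3, 88.2]
tcp_rot: [-3.134, -0.21, 0.0]
wrist_force: [-0.0, -0.9, -1.4]
gripper_width: 0.075
time_s: 6.47
eef_pos: [519.0, -191.3, 86.3]
tcp_rot: [-3.134, -0.21, 0.0]
wrist_force: [0.2, 0.5, -2.5]
gripper_width: 0.076
```

Near contact. Press down gradually, backing slightly so the flange can pivot in the pads.

```bash
python3 -m inch '[{"dx":0,"dy":0,"dz":1,"yaw":0,"hand":-1},{"dx":-0.3,"dy":0,"dz":2,"yaw":0,"hand":-1},{"dx":-0.5,"dy":0,"dz":3,"yaw":0,"hand":-1},{"dx":-1,"dy":0,"dz":4,"yaw":0,"hand":-1},{"dx":-1,"dy":0,"dz":4,"yaw":0,"hand":-1},{"dx":-1,"dy":0,"dz":4,"yaw":0,"hand":-1}]'
python3 -m inch '[{"dx":-0.3,"dy":0,"dz":1,"yaw":0,"hand":-1},{"dx":-0.6,"dy":0,"dz":2,"yaw":0,"hand":-1},{"dx":-1,"dy":0,"dz":3,"yaw":0,"hand":-1},{"dx":-1,"dy":0,"dz":3,"yaw":0,"hand":-1},{"dx":-1,"dy":0,"dz":3,"yaw":0,"hand":-1}]'
```

```text
time_s: 6.97
eef_pos: [518.4, -191.7, 82.9]
tcp_rot: [3.134, 0.21, 0.002]
wrist_force: [-1.3, 1.1, 1.4]
gripper_width: 0.072
time_s: 7.38
eef_pos: [517.5, -191.8, 80.1]
tcp_rot: [3.134, 0.21, 0.002]
wrist_force: [-2.2, 1.0, 5.8]
gripper_width: 0.072
```

```bash
python3 -m inch '[{"dx":-0.3,"dy":0,"dz":1,"yaw":0,"hand":-1},{"dx":-0.6,"dy":0,"dz":2,"yaw":0,"hand":-1},{"dx":-1,"dy":0,"dz":3,"yaw":0,"hand":-1},{"dx":-1,"dy":0,"dz":4,"yaw":0,"hand":-1},{"dx":-1,"dy":0,"dz":4,"yaw":0,"hand":-1}]'
python3 - <<'E'
from cell import *
import cv2
cv2.imwrite("pics/s7.png",cv2.resize(snapshot("side")[110:260,200:380],None,fx=4,fy=4,interpolation=cv2.INTER_CUBIC))
cv2.imwrite("pics/w7.png",snapshot("wrist"))
E
```

```text
time_s: 7.8
eef_pos: [516.4, -192.0, 76.5]
tcp_rot: [3.134, 0.21, 0.001]
wrist_force: [-5.1, 0.5, 8.7]
gripper_width: 0.072
```

View pics/s7.png

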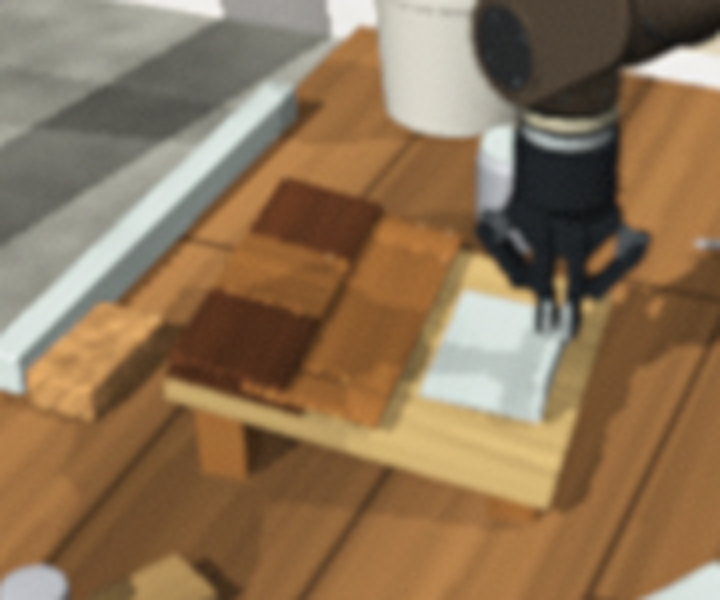

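View pics/w7.png

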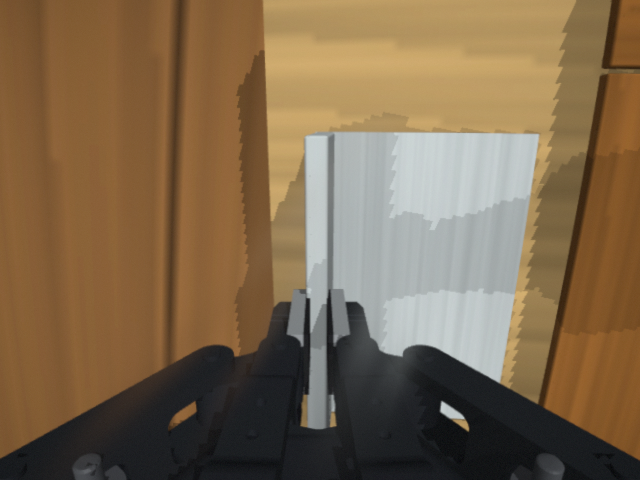

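The free edge moved from col 521 to 538, so the flashing is pivoting in the pads. Continue.

```bash
python3 -m inch '[{"dx":-0.3,"dy":0,"dz":1,"yaw":0,"hand":-1},{"dx":-0.6,"dy":0,"dz":2,"yaw":0,"hand":-1},{"dx":-1,"dy":0,"dz":3,"yaw":0,"hand":-1},{"dx":-1,"dy":0,"dz":3,"yaw":0,"hand":-1}]'
python3 -m inch '[{"dx":-0.3,"dy":0,"dz":1,"yaw":0,"hand":-1},{"dx":-0.5,"dy":0,"dz":2,"yaw":0,"hand":-1},{"dx":-0.5,"dy":0,"dz":2,"yaw":0,"hand":-1},{"dx":-0.5,"dy":0,"dz":2,"yaw":0,"hand":-1}]'
python3 -m inch '[{"dx":-0.3,"dy":0,"dz":1,"yaw":0,"hand":-1},{"dx":-0.5,"dy":0,"dz":2,"yaw":0,"hand":-1},{"dx":-0.5,"dy":0,"dz":2,"yaw":0,"hand":-1},{"dx":-0.5,"dy":0,"dz":2,"yaw":0,"hand":-1}]'
```

```text
time_s: 8.23
eef_pos: [515.8, -192.1, 73.9]
tcp_rot: [3.134, 0.21, 0.003]
wrist_force: [-4.8, 2.5, 10.8]
gripper_width: 0.074
time_s: 8.57
eef_pos: [515.4, -192.1, 72.3]
tcp_rot: [3.134, 0.21, 0.003]
wrist_force: [-6.1, 2.2, 11.5]
gripper_width: 0.073
time_s: 8.9
eef_pos: [515.0, -192.2, 70.5]
tcp_rot: [3.134, 0.209, 0.003]
wrist_force: [-6.2, 3.4, 12.5]
gripper_width: 0.073
```

```bash
python3 -m inch '[{"dx":-0.3,"dy":0,"dz":1,"yaw":0,"hand":-1},{"dx":-0.5,"dy":0,"dz":2,"yaw":0,"hand":-1},{"dx":-0.5,"dy":0,"dz":2,"yaw":0,"hand":-1},{"dx":-0.5,"dy":0,"dz":2,"yaw":0,"hand":-1}]'
python3 -m inch '[{"dx":0,"dy":0,"dz":1,"yaw":0,"hand":-1},{"dx":0,"dy":0,"dz":1,"yaw":0,"hand":-1},{"dx":0,"dy":0,"dz":1,"yaw":0,"hand":-1}]'
python3 - <<'E'
from h import *
from cell import *
import cv2
T=wristT(); a=snapshot("wrist"); b=snapshot("side")[110:260,200:380];c=snapshot("scene")
s=sense();p=s["eef_pos"]
cv2.imwrite("pics/s8.png",cv2.resize(b,None,fx=4,fy=4,interpolation=cv2.INTER_CUBIC))
cv2.imwrite("pics/w8raw.png",a)
cv2.imwrite("pics/c8.png",cv2.resize(c[200:350,180:360],None,fx=4,fy=4,interpolation=cv2.INTER_CUBIC))
E
```

```text
time_s: 9.23
eef_pos: [514.9, -192.3, 69.7]
tcp_rot: [3.135, 0.209, 0.004]
wrist_force: [-8.3, 4.4, 17.6]
gripper_width: 0.071
time_s: 9.48
eef_pos: [514.9, -192.3, 69.7]
tcp_rot: [-3.134, -0.21, -0.003]
wrist_force: [-10.7, 5.7, 22.7]
gripper_width: 0.073
```

View pics/s8.png

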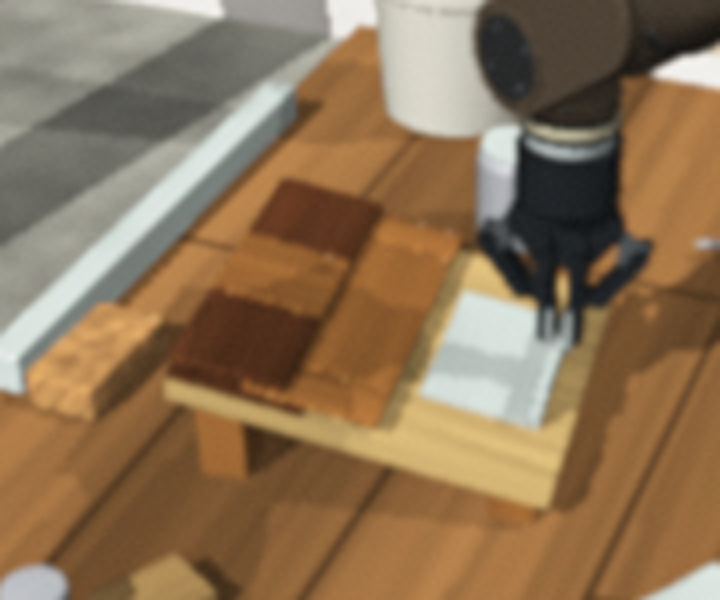

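View pics/w8raw.png

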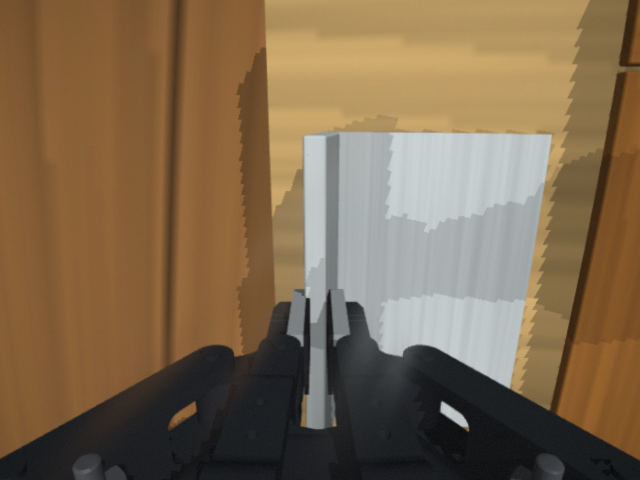

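View pics/c8.png

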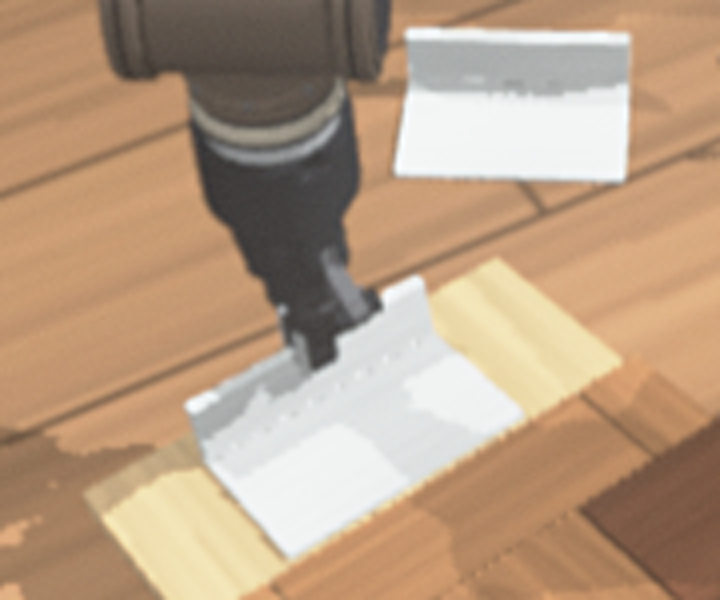

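Seated flat (z stopped at 69.7, force now 22 N). Check the relative position with a fit before sliding.

```bash
python3 - <<'E'
from h import *
import cv2
s=sense();a=cv2.imread("pics/w8raw.png");T=wT([514.9,-192.3,69.7],.1336)
# shingle edge observed points -> roof x,y,yaw (z fixed)
Pa=[(0,92,15),(0,90,15)];ua=[(621,66),(617,73)]
q,r=fit([("wrist",Pa+[(0,-38,15)],ua+[(562,400)],T)],60,PITCH,[622,-177,.139]);print(q,r.round(1))
for qq in ([622.5,-177,.139],):
    M,t=pose(qq,60,PITCH)
    g=lambda f:(lambda P:proj("wrist",(np.array(P)@R.from_euler('z',f[2]).as_matrix().T+[f[0],f[1],0])@M.T+t,T))
    F=[(45,70,3),(-45,70,40),(-37,70,40)];u=np.array([(552,134.5),(304,136),(327,134)])
    r=least_squares(lambda f:(g(f)(F)-u).ravel(),[-60,0,0],x_scale=[10,10,.05]);print("flash in roof",r.x,r.fun.round(1))
    w=M.T@(np.array([514.9,-192.3,69.7+7])-t); print("contact pt in roof",w)
    for P,c in (([(0,92,15),(0,90,15),(0,0,15),(0,-40,15)],(0,0,255)),):
        for v in proj("wrist",np.array(P)@M.T+t,T): cv2.circle(a,tuple(int(round(x)) for x in v),3,c,1)
    for v in g([w[0]+41,w[1],-.005])([(45,70,3),(45,0,3),(-45,70,40),(-37,70,40)]): cv2.circle(a,tuple(int(round(x)) for x in v),3,(255,0,0),1)
cv2.imwrite("pics/w9.png",a)
E
```

```text
[ 6.20947699e+02 -1.78063173e+02  1.62909661e-01] [-1.5  0.8  1.6  0.1 -0.1 -6.2]
flash in roof [-6.26271883e+01 -1.63926666e+00 -5.09807472e-03] [ 1.   0.  -1.1 -1.   0.2  1.1]
contact pt in roof [-104.13101176   -0.24414777   35.31873132]
```

View pics/w9.png

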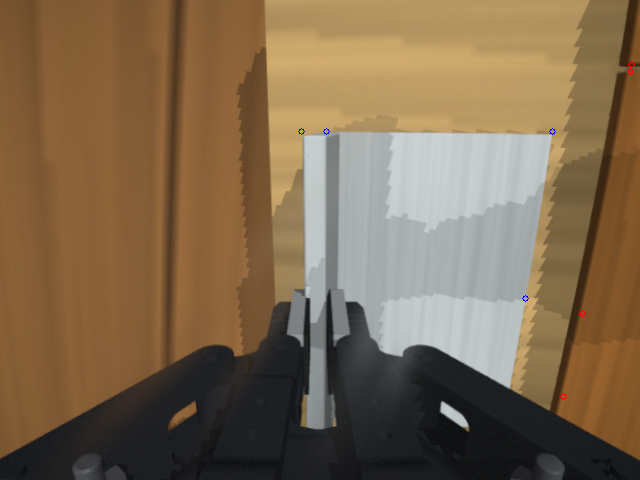

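Flat fit: flashing at roof x≈−63, y≈−1; free edge ~15 mm below the shingle edge. Slide up-slope in stages while pressed.

```bash
python3 -m inch '[{"dx":1.5,"dy":0,"dz":-0.3,"yaw":-0.003,"hand":-1},{"dx":4,"dy":0,"dz":-0.7,"yaw":-0.006,"hand":-1},{"dx":6.5,"dy":-0.2,"dz":-1.1,"yaw":-0.01,"hand":-1},{"dx":9,"dy":-0.3,"dz":-1.6,"yaw":-0.01,"hand":-1},{"dx":11.5,"dy":-0.4,"dz":-2.0,"yaw":-0.01,"hand":-1},{"dx":14,"dy":-0.5,"dz":-2.5,"yaw":-0.01,"hand":-1},{"dx":16.5,"dy":-0.6,"dz":-2.9,"yaw":-0.01,"hand":-1},{"dx":19,"dy":-0.7,"dz":-3.3,"yaw":-0.01,"hand":-1},{"dx":20,"dy":-0.7,"dz":-3.5,"yaw":-0.01,"hand":-1},{"dx":20,"dy":-0.7,"dz":-3.5,"yaw":-0.01,"hand":-1}]'
python3 - <<'E'
from cell import *
import cv2
cv2.imwrite("pics/w10.png",snapshot("wrist"))
cv2.imwrite("pics/c10.png",cv2.resize(snapshot("scene")[200:350,180:360],None,fx=4,fy=4,interpolation=cv2.INTER_CUBIC))
E
```

```text
time_s: 10.47
eef_pos: [529.9, -190.7, 71.7]
tcp_rot: [3.132, 0.23, -0.018]
wrist_force: [-20.9, -2.5, 22.9]
gripper_width: 0.071
```

View pics/w10.png

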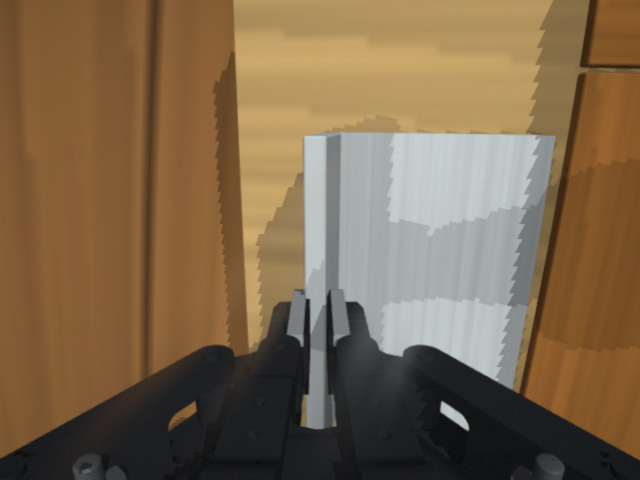

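View pics/c10.png

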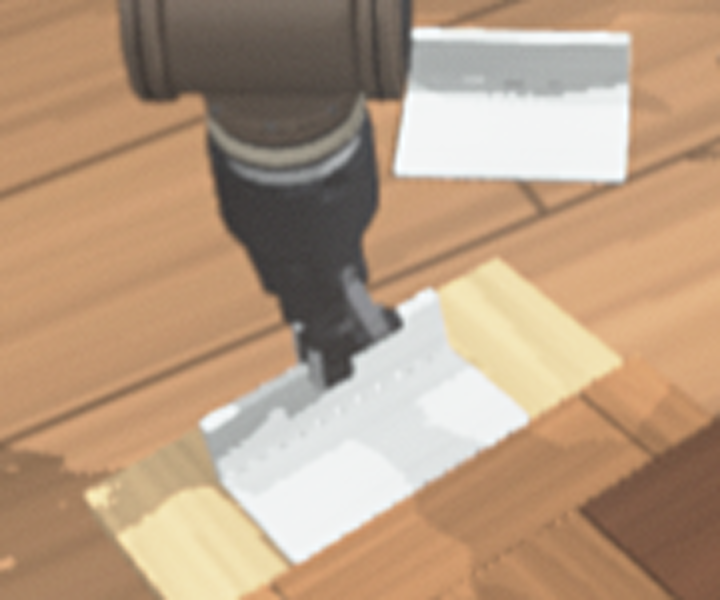

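```bash
cat >> h.py <<'E'
def rel(pos,yaw,ush,uf,Psh=[(0,92,15),(0,90,15)],F=[(45,70,3),(-45,70,40),(-37,70,40)],ryaw=.145):
    T=wT(pos,yaw)
    r=least_squares(lambda q:(proj("wrist",np.array(Psh)@pose([q[0],q[1],ryaw],60,PITCH)[0].T+pose([q[0],q[1],ryaw],60)[1],T)-np.array(ush)).ravel(),[621,-177],x_scale=10)
    M,t=pose([r.x[0],r.x[1],ryaw],60,PITCH)
    g=lambda f:proj("wrist",(np.array(F)@R.from_euler('z',f[2]).as_matrix().T+[f[0],f[1],0])@M.T+t,T)
    f=least_squares(lambda f:(g(f)-np.array(uf)).ravel(),[-40,0,0],x_scale=[10,10,.05])
    print("roof",r.x,r.fun.round(1),"flash in roof",f.x,"edge",f.x[0]+45,f.fun.round(1))
E
python3 - <<'E'
from h import *
rel([514.9,-192.3,69.7],.1336,[(621,66),(617,73)],[(552,134.5),(304,136),(327,134)])
rel([529.9,-190.7,71.7],.1466,[(583,67),(579,74)],[(553,135),(304,136),(327,134)])
E
```

```text
roof [ 619.29269053 -178.21789098] [-1.5  0.3  1.5 -0.3] flash in roof [-5.93836619e+01 -5.06763751e-01 -1.19248862e-02] edge -14.383661895450594 [ 1.7  0.1 -1.5 -1.  -0.1  1.1]
roof [ 621.12762624 -177.68175536] [-1.5  0.4  1.5 -0.4] flash in roof [-4.59782664e+01 -8.62825724e-01  8.96524820e-05] edge -0.9782664165888306 [ 1.2  0.1 -1.2 -1.1  0.2  1.2]
```

Edge is at ≈−1 mm relative to the shingle's lower edge, yaw aligned. Lag is friction (~0.6). Continue ~20 mm, then check.

```bash
python3 -m inch '[{"dx":2,"dy":0,"dz":-0.6,"yaw":0,"hand":-1},{"dx":4,"dy":0,"dz":-1.1,"yaw":0,"hand":-1},{"dx":6,"dy":0,"dz":-1.5,"yaw":0,"hand":-1},{"dx":8,"dy":0,"dz":-1.9,"yaw":0,"hand":-1},{"dx":10,"dy":0,"dz":-2.2,"yaw":0,"hand":-1},{"dx":12,"dy":0,"dz":-2.6,"yaw":0,"hand":-1},{"dx":14,"dy":0,"dz":-2.9,"yaw":0,"hand":-1},{"dx":16,"dy":0,"dz":-3.3,"yaw":0,"hand":-1},{"dx":18,"dy":0,"dz":-3.6,"yaw":0,"hand":-1},{"dx":20,"dy":0,"dz":-4,"yaw":0,"hand":-1}]'
python3 - <<'E'
from cell import *
import cv2
print(sense()["eef_pos"])
cv2.imwrite("pics/w11.png",snapshot("wrist"))
cv2.imwrite("pics/s11.png",cv2.resize(snapshot("side")[110:260,200:380],None,fx=4,fy=4,interpolation=cv2.INTER_CUBIC))
E
```

```text
time_s: 11.4
eef_pos: [549.9, -187.7, 75.3]
tcp_rot: [3.132, 0.229, -0.016]
wrist_force: [-18.6, -2.6, 19.2]
gripper_width: 0.069
[ 549.88313035 -187.70021754   75.28221664]
```

View pics/w11.png

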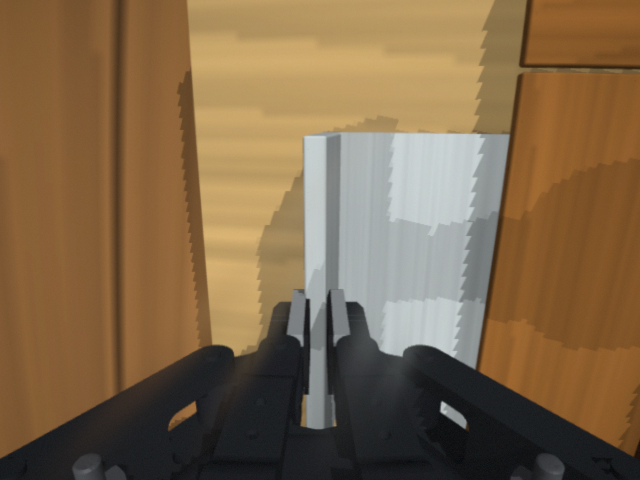

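View pics/s11.png

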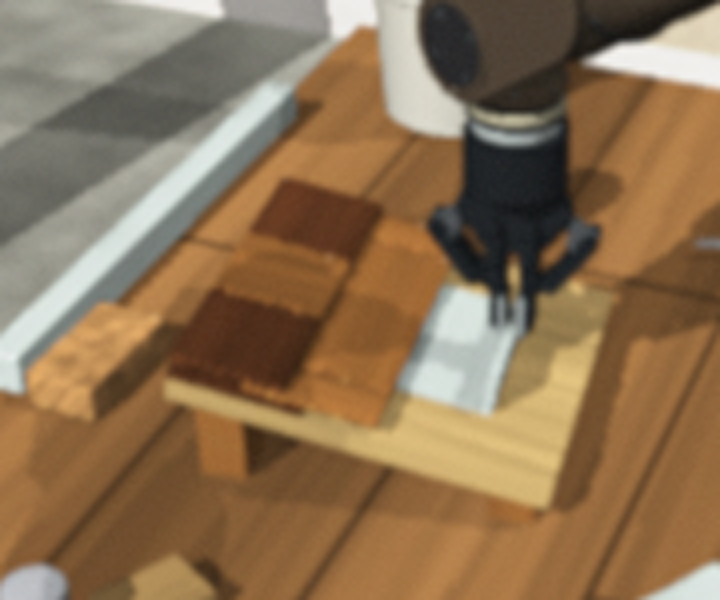

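Edge is ~20 mm in under the shingle, which still lies down (shingle edge straight, gap line at row 68 unchanged). Another 21 mm.

```bash
python3 -m inch '[{"dx":2,"dy":0,"dz":-0.3,"yaw":0,"hand":-1},{"dx":4,"dy":0,"dz":-0.7,"yaw":0,"hand":-1},{"dx":6,"dy":0,"dz":-1.0,"yaw":0,"hand":-1},{"dx":8,"dy":0,"dz":-1.4,"yaw":0,"hand":-1},{"dx":10,"dy":0,"dz":-1.8,"yaw":0,"hand":-1},{"dx":12,"dy":0,"dz":-2.1,"yaw":0,"hand":-1},{"dx":14,"dy":0,"dz":-2.4,"yaw":0,"hand":-1},{"dx":16,"dy":0,"dz":-2.8,"yaw":0,"hand":-1},{"dx":18,"dy":0,"dz":-3.2,"yaw":0,"hand":-1},{"dx":20,"dy":0,"dz":-3.5,"yaw":0,"hand":-1},{"dx":21,"dy":0,"dz":-3.7,"yaw":0,"hand":-1},{"dx":21,"dy":0,"dz":-3.7,"yaw":0,"hand":-1}]'
python3 - <<'E'
from h import *
from cell import *
import cv2
print(sense()["eef_pos"])
cv2.imwrite("pics/w12.png",snapshot("wrist"))
cv2.imwrite("pics/c12.png",cv2.resize(snapshot("scene")[230:380,190:370],None,fx=4,fy=4,interpolation=cv2.INTER_CUBIC))
cv2.imwrite("pics/s12.png",cv2.resize(snapshot("side")[110:260,200:380],None,fx=4,fy=4,interpolation=cv2.INTER_CUBIC))
E
```

```text
time_s: 12.5
eef_pos: [571.2, -184.6, 79.1]
tcp_rot: [3.132, 0.228, -0.014]
wrist_force: [-16.3, -2.7, 18.7]
gripper_width: 0.074
[ 571.209143   -184.64713025   79.06825558]
```

View pics/w12.png

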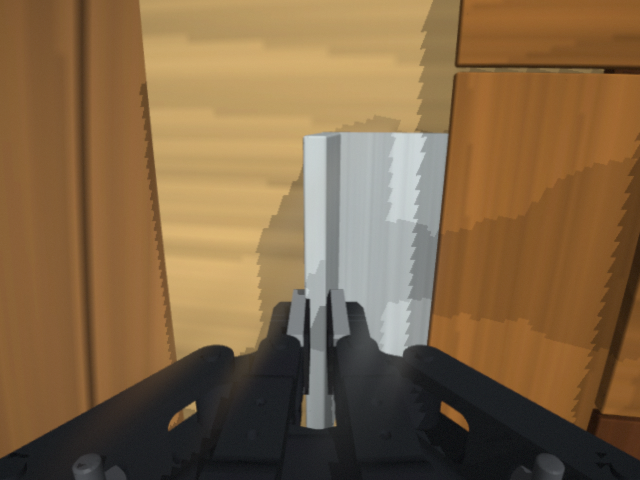

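View pics/c12.png

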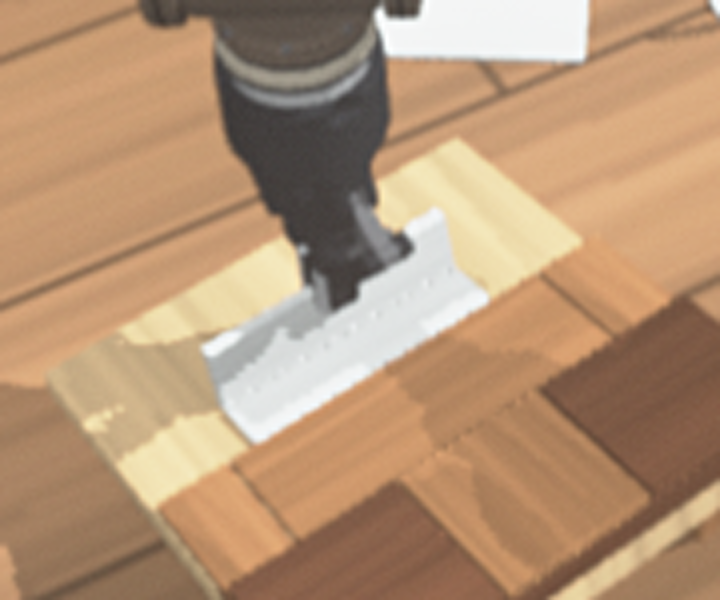

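View pics/s12.png

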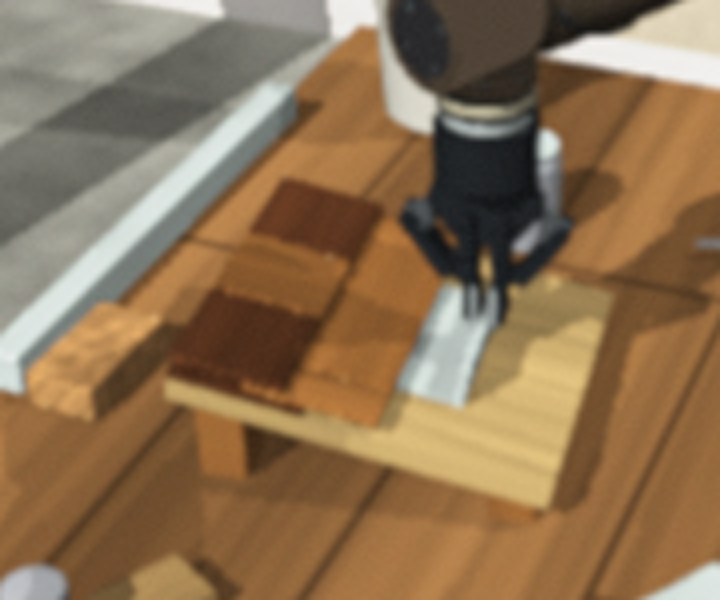

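```bash
python3 - <<'E'
from h import *
rel([571.2,-184.6,79.1],.1455,[(459,66),(455,74)],[(304,136),(327,134)],F=[(-45,70,40),(-37,70,40)])
M,t=pose([620.5,-178,.145],60,PITCH); s=sense(); w=M.T@(s["eef_pos"]+[0,0,7]-t); print("edge via tcp",w[0]+86, w[1], w[2])
z=(np.array([(255,442),(488,298),(440,210),(204,350)])+.5)/4-.5+[190,230]
# scene: lower end: visible leg corner at shingle; flange tops (-45/-37, +-70,40)
for yf in (-3,0,3):
  for xf in (-8,-5):
    print(yf,xf,(proj("scene",np.array([(xf-45,yf+70,40),(xf-45,yf-70,40)])@M.T+t)-z[2:]).round(1).tolist())
E
```

```text
roof [ 622.73480775 -177.33098745] [-1.7  1.   1.8 -1. ] flash in roof [1.11693871 3.0630472  0.09009824] edge 46.116938711878284 [-0.6  0.1  0.6 -0.1]
edge via tcp 41.57785221102079 0.524273804880817 34.31885876206561
-3 -8 [[-3.7, -2.6], [-3.6, -2.9]]
-3 -5 [[-2.8, -1.9], [-2.9, -2.0]]
0 -8 [[-2.5, -3.3], [-2.3, -3.7]]
0 -5 [[-1.6, -2.6], [-1.5, -2.8]]
3 -8 [[-1.3, -4.1], [-1.0, -4.4]]
3 -5 [[-0.5, -3.3], [-0.2, -3.6]]
```

Tucked ≈41 mm, centred within ~1 mm, flat. Now relax the stored up-slope push and settle the press to a moderate level.

```bash
python3 -m inch '[{"dx":-1,"dy":0,"dz":0,"yaw":0,"hand":-1},{"dx":-2,"dy":0,"dz":0,"yaw":0,"hand":-1},{"dx":-3,"dy":0,"dz":0,"yaw":0,"hand":-1},{"dx":-3,"dy":0,"dz":0,"yaw":0,"hand":-1},{"dx":-3,"dy":0,"dz":0,"yaw":0,"hand":-1}]'
python3 -c "
from cell import *
s=sense();print(s['eef_pos'],s['wrist_force'],s['ft_torque'])"
```

```text
time_s: 13.07
eef_pos: [571.2, -184.7, 79.1]
tcp_rot: [3.131, 0.226, 0.0]
wrist_force: [-7.5, -0.9, 12.4]
gripper_width: 0.072
[ 571.15983292 -184.69303774   79.10189972] [-7.48079738 -0.8652512  12.37466919] [-0.01814004  0.57084624  0.00788532]
```

```bash
python3 -m inch '[{"dx":0,"dy":0,"dz":0,"yaw":0,"hand":-1},{"dx":0,"dy":0,"dz":0,"yaw":0,"hand":-1},{"dx":0,"dy":0,"dz":0,"yaw":0,"hand":-1},{"dx":0,"dy":0,"dz":0,"yaw":0,"hand":-1},{"dx":0,"dy":0,"dz":0,"yaw":0,"hand":-1},{"dx":0,"dy":0,"dz":0,"yaw":0,"hand":-1}]'
python3 -c "
from cell import *
import cv2
cv2.imwrite('pics/w13.png',snapshot('wrist'))
cv2.imwrite('pics/c13.png',snapshot('scene'))"
```

```text
time_s: 13.57
eef_pos: [571.1, -184.7, 79.1]
tcp_rot: [3.131, 0.226, 0.0]
wrist_force: [-8.1, -0.7, 12.5]
gripper_width: 0.068
```

View pics/w13.png

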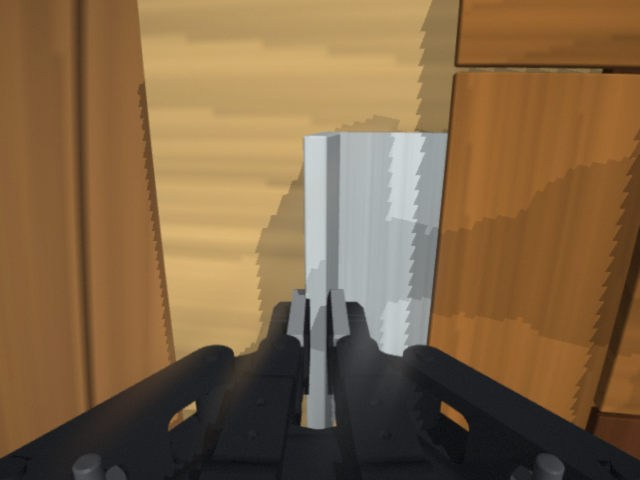

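View pics/c13.png

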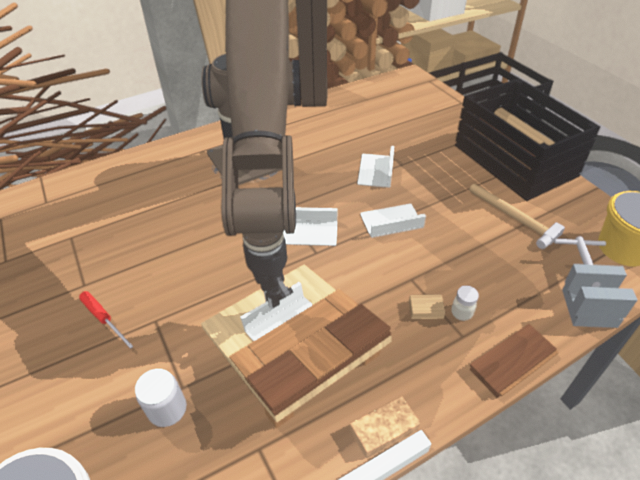

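Everything is stable: the flange still shows at cols 304–340 as when seated, the shingle is down, and the bystanders are where they were. Handing in.

```bash
python3 -c "
from cell import *
print(hand_in()); s=sense(); print(s['time_s'],s['eef_pos'],s['wrist_force'])"
```

```text
the job is handed in; nothing more can be done
None
the job is handed in; nothing more can be done
```

The flashing is tucked under the wide middle shingle and still gripped and pressed onto the deck. I handed the job in at about 13.7 s, and no verdict was reported.

I took the farthest flashing by its flange. I pressed it onto the bare deck so it pivoted in the pads to the 10° pitch, then slid it up under the shingle while keeping it pressed.

Last checks:
- **Depth:** the free edge is about 41 mm under the shingle from the arm's position, and roughly 42 mm from the scene camera. A wrist-image fit gave 46 mm, but its angle was poorly determined, so I did not rely on it. The cameras also disagreed by 3–6 mm on where the roof is along the slope, so the depth is good to a few mm.
- **Centring and squareness:** the arm's position puts it within about 1 mm of centre. The last good wrist-image fit, at the shingle's lower edge, also gave under 1 mm off centre with no visible skew.
- **Press:** the wrist shows 12.5 N vertical, a little above the 10 N asked, which I estimate as about 16 N on the deck. It held steady for the half second I watched. A sideways push of about 8 N down-slope remained, held by friction.
- **Flatness and shingle:** in the last images the flange looked the same as when the flashing was first seated flat, and the shingle looked undisturbed. I could not measure the shingle's lift or the load on it directly.
- **Bystanders:** all looked unmoved in the last scene picture.

One move was refused early on because its rows lacked the "hand" value. It moved nothing, and I sent it again.

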